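# Ticket the saucer stand and hold its jaw open

## Robot

A 6-joint arm with a two-finger parallel gripper is mounted at the origin on the work surface. World frame = base frame: x ahead of the robot, y to its left, z up, the work surface at z = 0. Lengths are in mm, angles in rad, forces in N, time in s.
With the tool pointing down it reaches from about 400 to 925 mm from the base axis. Payload 12.5 kg.
Tool frame: the origin (TCP) lies midway between the tips of the shut fingers; the grasp point (between the pads) lies 19 mm behind it; z points along the fingers, y is the direction in which the jaws open and shut (so a half turn about z gives the same grasp; the last joint's range is limited). The gripper opens to 95 mm and grips with 3 to 60 N. Pads are 20 mm wide; open, the fingers measure 119 mm over their backs; the gripper's body (75 mm by 180 mm) begins 59 mm behind the grasp point.
Start: joints at [-1.212, 0.491, 1.559, -0, 1.092, -0.106], TCP at [280.177, -558.702, 214.661] pointing down, gripper open.
Joint ranges: [-3.1, 3.1], [-0.84, 2.19], [0.05, 2.79], [-1.13, 4.28], [0.06, 2.93], [-2.69, 2.69]. Speed limits (rad/s): [2.22, 2.22, 2.79, 3.14, 3.14, 3.14].

## Interface

Orientations are given as [roll, pitch, yaw] about the fixed x, y, z axes, in that order (R = Rz(yaw) Ry(pitch) Rx(roll)).
In Python, from cell import env gives the robot as it stands.
- The arm moves only by the tool drive_tool, never from a script. Its argument "increments" is a list of rows, each a list of 2 entries, a list of its own where there are three numbers: the shift along the tool's x, y, z as a fraction of full scale, then the turn, a rotation vector about the tool's x, y, z as a fraction of full scale. In form: [[[x, y, z], [ax, ay, az]], ...]. A call has 1 to 5 rows; each row shifts and turns the commanded pose from where the row before left it, along the tool's axes as they then stand; what a row does not reach is not made up. Full scale, the value 1, is 30 mm for a shift and 0.08 rad for a turn. A row lasts 1/12 s, in which the tool goes at most 41.7 mm and 7.16 degrees, less where a joint would pass 70% of its speed; a pose out of reach is approached as far as the arm can. A call with a number of a shift or a turn outside -1 to 1 is refused whole. A call with a gripper value outside its range is refused whole. "jaw" is the opening, from -1 (shut) to 1 (fully open), so that 0 is half open, set as the call begins (left out, the last holds). The fingers move at their own pace and stop on an object; the grip force is fixed at half the most. Time passes only in rows, so rows that do not move let the fingers close. It gives the time, the measured TCP pose, the force and the opening at its end, in the units of the state.
- env.state(): the state, without advancing time (a new reading comes with each control period).
- env.read_camera(name): name is "scene" or "top"; returns a dict with "pixels" (400x640x3 uint8, blue, green, red), "vertical_fov" (degrees; the focal length in pixels is half the picture's height over the tangent of half this angle, whatever the lens; pixels are square), "cx", "cy" (the principal point, pixels), "world_to_cam" (4x4, takes a point from world to camera coordinates). Camera axes: x right, y down, z forward; pixel columns grow to the right and rows downward; lengths in mm; the calibration is good to about 2 mm. A picture is of the moment at which its call begins. There is no depth.
- env.job_done(): hands the job in, once; it reports no verdict.
Trained networks look in a picture, given as the dict that the camera call returned (one of the last four; its "shot" number tells which), for a name from the list of things; names that differ only in an ending like _2 or _b are one class to them, and where a whole thing is asked for, a point or a joint stands for the part that bears it (a point fixed in the world has none). Each returns a list of dicts, best first, with "score" (0 to 1); they miss things now and then, are a little off and sometimes report something else, mostly with a low value. They report only what shows in the picture. A call takes as long as a camera call. They do not tell look-alikes from the thing itself.
- env.boxes_of(target, picture): "point" ([x, y, z] in mm, in world coordinates, good to about 4 mm: the middle of the surface that is visible of it).
- env.tip_of(target, picture): "point" ([x, y, z] in mm, in world coordinates, good to about 4 mm: a listed point, or the origin of a listed thing).
The state is a dict: "t": time; "joints": joint angles; "qvel": joint speeds; "tau": joint torques, N m; "eef_pos": TCP position; "tcp_rot": TCP orientation; "ft_force": force on the tool from outside, world axes, zero at the start; "moment": the same for the moment, N m; "opening": opening from 0.0 (shut) to 1.0 (fully open).
Only numpy, scipy, OpenCV 4.12 (cv2) and the standard library are available. Lean on these libraries where they do the work, as an engineer would, in place of code of your own. Each camera call takes 0.05 s, during which the arm holds its last target.

## Task

Get the saucer stand ready for its saucer: take the green price tag from the rack, hang it by its eye on the stand's brass peg and let go of it. Then take the pale wooden grip of the spring jaw in the gripper, pull the jaw out until its brass pointer is level with the red mark, and finish while still holding it there, at rest, so that I can slip a saucer in. Leave the other tags, the crockery, the glass and the candlestick where they are.

Things in the scene. Friction and masses are not known exactly. Their poses are not given: they have to be found in the camera images.
- tag_green: green wooden price tag standing upright in the rack: a board 8 thick (its x axis), 54 wide (y) and 96 tall (z), with a round eye 28 in diameter through its thickness centred 70 above its lower edge, and above the board a finger tab 28 wide, 8 thick, 24 tall (tag 120 tall in all, about 40 g); z points up as it stands. Origin: centre of its lower edge. This is the tag to hang; it is in any of the rack's three slots
- green_eye (a point): centre of the green tag's eye (28 mm hole), 70 mm above the tag's lower edge and 50 mm below the top of its tab; same axes as the tag, so the hole runs along x
- green_tab (a point): middle of the green tag's finger tab (28 wide along y, 8 thick along x, 24 tall along z), 38 mm above the eye's centre; to be pinched across the thickness
- tag_blue: blue wooden price tag standing upright in the rack: a board 8 thick (its x axis), 54 wide (y) and 96 tall (z), with a round eye 28 in diameter through its thickness centred 70 above its lower edge, and above the board a finger tab 28 wide, 8 thick, 24 tall (tag 120 tall in all, about 40 g); z points up as it stands. Stays in the rack. Origin: centre of its lower edge
- tag_yellow: yellow wooden price tag standing upright in the rack: a board 8 thick (its x axis), 54 wide (y) and 96 tall (z), with a round eye 28 in diameter through its thickness centred 70 above its lower edge, and above the board a finger tab 28 wide, 8 thick, 24 tall (tag 120 tall in all, about 40 g); z points up as it stands. Stays in the rack. Origin: centre of its lower edge
- rack: fixed wooden block 55 (x) by 226 (y) by 32 high with three slots in a row along y, 72 apart, each 10 (x) by 56 (y) wide and 24 deep, one tag in each. Origin: centre of its underside
- stand: fixed saucer stand: a dark board 240 x 240 x 20 mm. Origin: centre of its underside; its -x side faces roughly to the robot, and the spring jaw moves along x. At x = +60, y = -95 stands a post 18 x 22, 144 high above the table, with a brass peg near its top. Two rubber pins and a low rear stop (up to 44 above the table) at x about +80
- peg (a point): middle of the brass peg, 135 mm above the table: a round bar 8 mm in diameter with a free round end, pointing from the post towards the stand's -x, free length about 45 (from 21 mm towards +x, at the post, to 26 mm towards -x, the free end), rising 13 degrees to the free end (5 mm higher there than here). Axes as the stand's. Nothing lies above the peg, and below it 115 mm are clear down to the board
- jaw: spring jaw of the stand: an aluminium slide with two rubber pins, an upright pale wooden grip and a brass pointer. Slides on the board along the stand's x; pulled out towards the stand's -x by up to 70 mm. A spring draws it back: 4.8 N when home, and 1.2 N more for each 10 mm pulled; it returns if let go. At the start it is home. Origin: on the board's top under the grip; axes as the stand's
- grip (a point): the jaw's pale wooden grip, 18 thick (x) by 34 wide (y), an upright block whose top is at 91 mm above the table; this point is on its axis 70 mm above the table. The slide's plate below the grip is up to 32 mm above the table and the pins up to 44; free all round above that
- pointer (a point): outer (+y) end of the jaw's brass pointer, a bar 4 mm wide in x that lies along y; moves with the jaw, 35 mm in +x and 87 mm in +y from the grip (stand axes)
- mark (a point): the red mark: a small fixed red clip 4 mm wide in x, 24 long in y, 10 high on the stand's paper scale; this point is its end nearest the pointer. Axes as the stand's. The pointer is at the mark when both have the same x in the stand's axes, which needs a pull of 25 to 50 mm; the clip itself does not stop the jaw
- saucers: pile of saucers, 140 across, 36 high, loose; stays. Origin: centre of its underside
- teacup: white cup with handle, 80 across, 62 high, loose; stays. Origin: centre of its underside
- tumbler: glass tumbler, 72 across, 90 high, loose; stays. Origin: centre of its underside
- candlestick: brass candlestick, 84 across the foot, 155 high, loose; stays. Origin: centre of its underside
- sugar_jar: blue jar with lid, 84 across, 90 high, loose; stays. Origin: centre of its underside
Mind the look-alikes: they are no part of the job. Several things have the shape of the tag_green; the one meant has the colours described above.

How it is judged (in metres and radians):
On the way, in this order (a step that is already met when the one before it is completed fails the run):
1. the green tag hangs by its eye on the peg, let go and at rest (x of green_eye in the frame of peg between -0.025 and 0.025 m and y of green_eye in the frame of peg between -0.013 and 0.013 m and z of green_eye in the frame of peg between -0.019 and -0.003 m and angle between green_eye's own z axis and vertical below 0.25 rad and contact force between stand and tag_green above 0.1 N and contact force between tag_green and the fingers below 0.05 N and linear speed of tag_green below 0.05 m/s), for 0.3 s.
2. the jaw is pulled by the fingers so that its pointer is level with the red mark, and kept there (x of pointer in the frame of mark between -0.005 and 0.005 m and linear speed of jaw below 0.01 m/s and contact force between jaw and the fingers above 2 N and contact force between jaw and tag_green below 0.2 N), for 0.5 s.
At the end, for the whole second after the job is handed in: Fingers still hold the jaw (over 2 N, at rest), pointer within 5 mm of the red mark, jaw not wedged; the green tag hangs free and upright (0.25 rad) by its eye on the peg; other tags within 2 cm and crockery within 3 cm of where they were (all of step 1 and all of step 2 and distance of each of saucers, teacup, tumbler, candlestick, sugar_jar from where it was at the start of the episode below 0.03 m and distance of each of tag_blue, tag_yellow from where it was at the start of the episode below 0.02 m); the arm keeps its last pose, push and grip.
It fails at once if a piece of crockery or the candlestick is shifted more than 3 cm or tipped over (distance of any of saucers, teacup, tumbler, candlestick, sugar_jar from where it was at the start of the episode above 0.03 m or angle between any of saucers, teacup, tumbler, candlestick, sugar_jar's own z axis and vertical above 0.5 rad).
It fails at once if the blue or yellow tag is taken from its slot (distance of any of tag_blue, tag_yellow from where it was at the start of the episode above 0.02 m).
It also fails if it takes over 59 s, if anything falls off the work surface, if the arm or the gripper's body presses on something with over 40 N, if the wrist force passes 120 N, or if a joint passes its speed limit or range.

## Working session

There is one attempt and no reset: what is moved stays moved. The work goes in short steps, Python scripts to look and compute and a tool call to move; the robot and the scene stay as the last step left them, time stands still between calls to the robot, and variables do not carry over. Pictures are saved under pics/ and viewed, and the job is handed in when it is done.

Besides the shell and the picture viewer there is one more tool, called as name(argument=value, ...), one argument or row to a line, values as JSON. drive_tool: Moves the arm, as the interface text tells. Its arguments: {"type":"object","properties":{"increments":{"type":"array","items":{"type":"array"}},"jaw":{"type":"number"}},"required":["increments"]}

```bash
ls; mkdir -p pics; python3 - <<'E'
from cell import env
import cv2
print(env.state())
for n in ("scene","top"):
    p=env.read_camera(n); cv2.imwrite(f"pics/{n}0.png",p["pixels"]); print(n,p["vertical_fov"],p["cx"],p["cy"],p["world_to_cam"].tolist() if hasattr(p["world_to_cam"],'tolist') else p["world_to_cam"])
    for t in ("green_eye","green_tab","tag_green","tag_blue","tag_yellow","rack","stand","peg","jaw","grip","pointer","mark","saucers","teacup","tumbler","candlestick","sugar_jar"):
        r=env.tip_of(t,p); print(t,[([round(float(v)) for v in d["point"]],round(d["score"],2)) for d in r][:4])
E
```

```text
pics
{'t': 0.0, 'joints': array([-1.21161313e+00,  4.91572738e-01,  1.55944907e+00,  1.56053666e-05,
        1.09173123e+00, -1.05608494e-01]), 'qvel': array([-1.60159207e-03,  1.39272341e-03,  2.63208653e-04, -2.61414688e-05,
        2.15469591e-04,  1.12481279e-03]), 'tau': array([-7.49904825e-05, -6.12643576e+01, -2.58180696e+01,  6.92777149e-02,
        4.81838908e-02, -9.21571291e-05]), 'eef_pos': array([ 280.07786507, -558.45041344,  214.05370438]), 'tcp_rot': array([-3.14044020e+00, -1.36081329e-04,  4.64784410e-01]), 'ft_force': array([0.55683294, 0.77380121, 0.22567224]), 'moment': array([-0.08228966, -0.00855868,  0.01705134]), 'opening': 1.0007436161625747}
scene 53.44475798793922 330.5216884054274 200.05015097252272 [[0.43123548983338894, 0.9020965118371652, 0.01605726126637733, -231.79672590879736], [0.621961719413578, -0.28433384518329025, -0.7296011815145246, -275.96805211435594], [-0.6536050580375452, 0.3246169247197444, -0.6836843425830613, 1553.4850385938767], [0.0, 0.0, 0.0, 1.0]]
green_eye [([440, -452, 68], 0.92), ([508, -353, 78], 0.75)]
green_tab [([445, -452, 
[... 1068 characters left out ...]
.67), ([439, -455, 72], 0.6)]
green_tab [([508, -356, 119], 0.6), ([443, -449, 110], 0.42)]
tag_green [([508, -357, 8], 0.62), ([442, -452, 2], 0.54), ([660, 24, 134], 0.19)]
tag_blue [([526, -281, 9], 0.6)]
tag_yellow [([540, -212, 10], 0.46)]
rack [([523, -284, -3], 0.86)]
stand [([632, 124, 1], 0.59)]
peg [([661, 23, 134], 0.78)]
jaw [([555, 130, 22], 0.89)]
grip [([548, 126, 73], 0.75), ([630, 124, 0], 0.71)]
pointer [([595, 210, 26], 0.96)]
mark []
saucers [([716, -248, 3], 0.59)]
teacup [([412, 357, -3], 0.7)]
tumbler [([649, 429, 1], 0.74), ([524, -284, -6], 0.48)]
candlestick [([516, 461, -1], 0.69), ([506, -353, 115], 0.44)]
sugar_jar [([563, -492, 4], 0.85), ([505, -352, 81], 0.3)]
```

View pics/scene0.png

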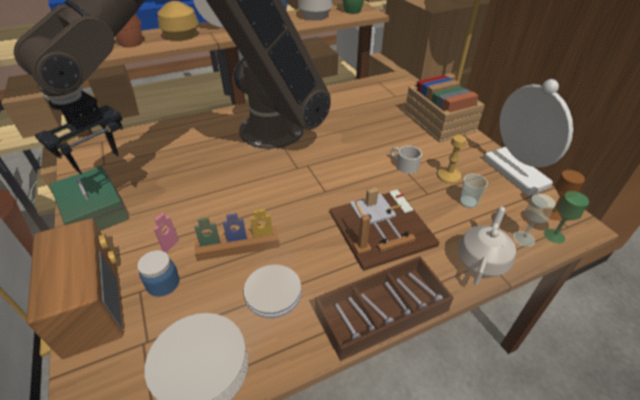

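View pics/top0.png

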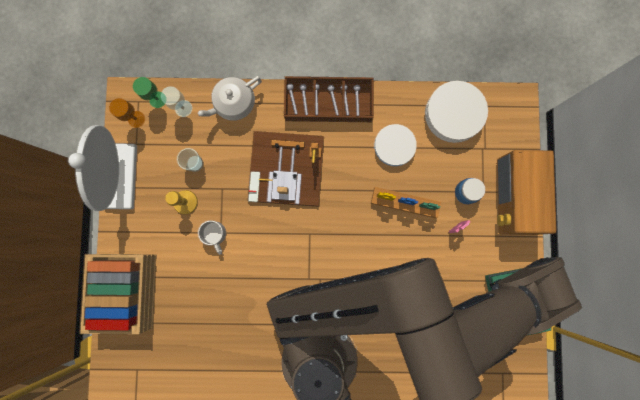

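```bash
cat > h.py <<'E'
import numpy as np,cv2
from cell import env
def proj(p,P):
    P=np.atleast_2d(np.array(P,float)); f=200/np.tan(np.radians(p["vertical_fov"]/2))
    c=(np.c_[P,np.ones(len(P))]@np.array(p["world_to_cam"]).T)[:,:3]
    return np.c_[p["cx"]+f*c[:,0]/c[:,2],p["cy"]+f*c[:,1]/c[:,2]]
def ray(p,uv):
    f=200/np.tan(np.radians(p["vertical_fov"]/2)); M=np.array(p["world_to_cam"]);R=M[:3,:3];t=M[:3,3]
    o=-R.T@t; d=R.T@np.array([(uv[0]-p["cx"])/f,(uv[1]-p["cy"])/f,1.]); return o,d/np.linalg.norm(d)
def onz(p,uv,z):
    o,d=ray(p,uv); return o+d*(z-o[2])/d[2]
def tri(ps,uvs):
    A=np.zeros((3,3));b=np.zeros(3)
    for p,uv in zip(ps,uvs):
        o,d=ray(p,uv);Q=np.eye(3)-np.outer(d,d);A+=Q;b+=Q@o
    return np.linalg.solve(A,b)
def crop(p,name,x0,y0,x1,y1,s):
    cv2.imwrite("pics/"+name,cv2.resize(p["pixels"][y0:y1,x0:x1],None,fx=s,fy=s,interpolation=cv2.INTER_CUBIC))
E
python3 - <<'E'
from h import *
t=env.read_camera("top");s=env.read_camera("scene")
crop(t,"t1.png",240,125,330,215,6.5)
crop(s,"s1.png",320,180,440,270,6.5)
crop(t,"t2.png",365,180,475,240,7)
crop(s,"s2.png",150,200,280,262,6)
import pickle
pickle.dump([{k:v for k,v in q.items()} for q in(t,s)],open("p0.pkl","wb"))
E
```

```text
(no output)
```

View pics/t1.png

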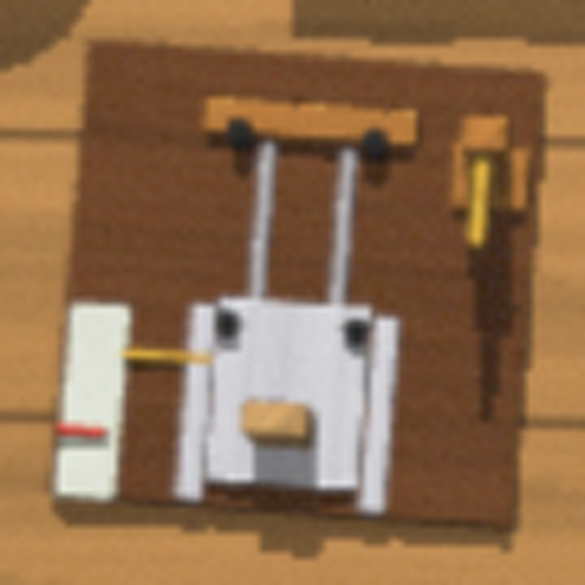

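View pics/s1.png

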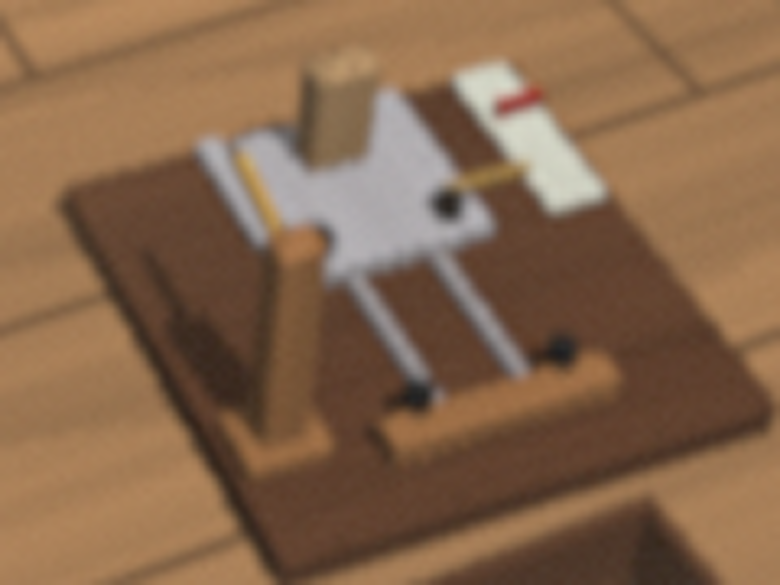

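View pics/t2.png

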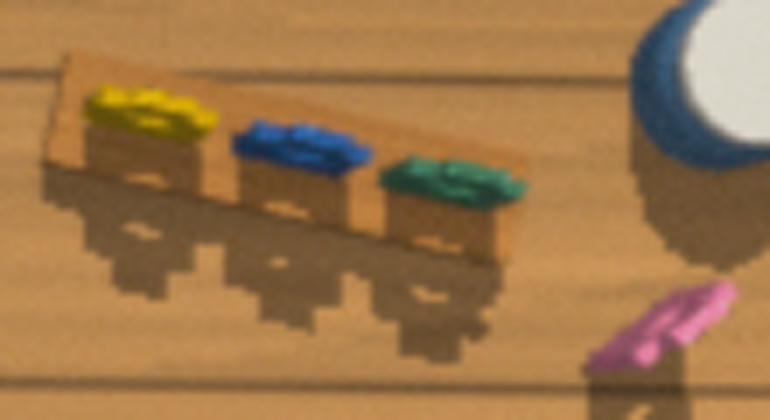

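View pics/s2.png

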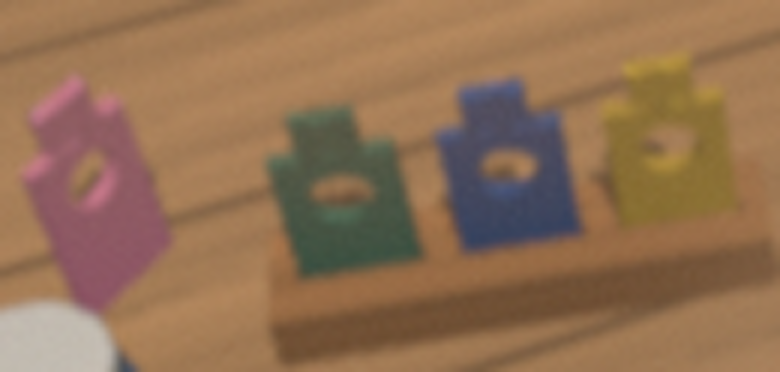

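```bash
python3 - <<'E'
from h import *
import pickle
t,s=pickle.load(open("p0.pkl","rb"))
T=lambda u,v:(240-.5+(u+.5)/6.5+.0,125-.5+(v+.5)/6.5)
S=lambda u,v:(320-.5+(u+.5)/6.5,180-.5+(v+.5)/6.5)
c=[onz(t,T(*q),20)[:2] for q in((90,43),(545,73),(517,525),(57,498))]
print(np.round(c),np.round(np.mean(c,0)))
for i in range(4):
    d=c[(i+1)%4]-c[i]; print(np.linalg.norm(d),np.arctan2(d[1],d[0]))
c2=[onz(s,S(*q),20)[:2] for q in((772,415),(280,580),(65,190))]
print(np.round(c2)); d=c2[1]-c2[0];print(np.linalg.norm(d),np.arctan2(d[1],d[0])+np.pi/2);d=c2[2]-c2[1];print(np.linalg.norm(d),np.arctan2(d[1],d[0]))
print("peg base/tip",onz(t,T(482,165),130),onz(t,T(476,243),140))
print("grip top",onz(t,T(278,420),91), "post top",onz(t,T(485,131),144))
print("peg tip tri? grip top scene",onz(s,S(345,62),91))
print("pointer",onz(t,T(125,355),27),onz(s,S(525,165),27),"mark",onz(t,T(105,433),27),onz(s,S(500,107),27))
T2=lambda u,v:(365-.5+(u+.5)/7,180-.5+(v+.5)/7)
S2=lambda u,v:(150-.5+(u+.5)/6,200-.5+(v+.5)/6)
print("tab tops scene",[np.round(onz(s,S2(*q),128)) for q in((322,110),(493,86),(657,60))])
print("rack",[np.round(onz(t,T2(*q),32)) for q in((68,52),(530,157),(507,265),(45,163))])
print("green edges top z104",onz(t,T2(383,175),104),onz(t,T2(525,190),104))
E
```

```text
[[759. 232.]
 [746.  -6.]
 [510.   6.]
 [521. 242.]] [634. 118.]
237.845777320597 -1.6255305334285586
236.9635673387585 3.0928510711321007
236.79368178903445 1.523070478961939
238.63169969500194 -0.04435008559704126
[[766. 225.]
 [753. -10.]
 [514.   8.]]
235.58346150638644 -0.052090312397027994
240.35808952004888 3.0675793620301866
peg base/tip [676.09675067  23.23576646 130.        ] [635.98460345  25.30616745 140.        ]
grip top [554.56911133 123.27684067  91.        ] post top [690.07443637  21.6244519  144.        ]
peg tip tri? grip top scene [556.62806737 126.6258099   91.        ]
pointer [594.53390558 208.29868952  27.        ] [594.8785432  208.61649544  27.        ] mark [554.07358352 217.51326448  27.        ] [555.64472578 219.72872624  27.        ]
tab tops scene [array([ 507., -350.,  128.]), array([ 524., -280.,  128.]), array([ 538., -211.,  128.])]
rack [array([ 572., -178.,   32.]), array([ 524., -397.,   32.]), array([ 473., -386.,   32.]), array([ 519., -167.,   32.])]
green edges top z104 [ 508.80411126 -314.27363556  104.        ] [ 502.6806533  -378.85703984  104.        ]
```

drive_tool(
  increments=[
    [[0, 0, 0], [0, 0, -1]],
    [[0, 0, 0], [0, 0, -1]],
    [[0, 0, 0], [0, 0, -1]],
    [[0, 0, 0], [0, 0, -1]],
    [[0, 0, 0], [0, 0, -1]],
  ],
  jaw=0.0,
)

```text
t: 2.32
eef_pos: [280.2, -558.7, 214.7]
tcp_rot: [3.141, 0.0, 0.869]
ft_force: [0.2, -0.8, -1.0]
opening: 0.707
```

drive_tool(
  increments=[
    [[0, 0, 0], [0, 0, -1]],
    [[0, 0, 0], [0, 0, -1]],
    [[0, 0, 0], [0, 0, -1]],
    [[0, 0, 0], [0, 0, -1]],
    [[0, 0, 0], [0, 0, -1]],
  ],
)

```text
t: 2.73
eef_pos: [280.2, -558.7, 214.7]
tcp_rot: [3.142, 0.0, 1.269]
ft_force: [-0.6, -0.2, -0.0]
opening: 0.503
```

drive_tool(
  increments=[
    [[0, 0, 0], [0, 0, -1]],
    [[0, 0, 0], [0, 0, -0.1]],
    [[0, 0, 0], [0, 0, 0]],
  ],
)

```text
t: 2.98
eef_pos: [280.2, -558.7, 214.7]
tcp_rot: [3.142, 0.0, 1.351]
ft_force: [-0.3, 1.0, 0.2]
opening: 0.501
```

```bash
cat >> h.py <<'E'
from scipy.spatial.transform import Rotation as Ro
def go(*target):
    s=env.state(); R=Ro.from_euler("xyz",s["tcp_rot"]).as_matrix()
    d=R.T@(np.array(target)-s["eef_pos"]); print("pos",np.round(s["eef_pos"],1),"rpy",np.round(s["tcp_rot"],3),"tool units",np.round(d/30,3),"rows>=",round(max(abs(d/30).max(),np.linalg.norm(d)/40),1),"t",round(s["t"],2),"F",np.round(s["ft_force"],1),"op",round(s["opening"],3))
E
python3 -c "
from h import *
go(507,-351,200)"
```

```text
pos [ 280.2 -558.7  214.7] rpy [3.142 0.    1.351] tool units [8.406 5.87  0.488] rows>= 8.4 t 2.98 F [-0.3  1.   0.2] op 0.501
```

drive_tool(
  increments=[
    [[0.84, 0.587, 0], [0, 0, 0]],
    [[0.84, 0.587, 0], [0, 0, 0]],
    [[0.84, 0.587, 0], [0, 0, 0]],
    [[0.84, 0.587, 0], [0, 0, 0]],
    [[0.84, 0.587, 0], [0, 0, 0]],
  ],
)

```text
t: 3.4
eef_pos: [394.3, -453.7, 214.7]
tcp_rot: [3.141, 0.0, 1.35]
ft_force: [0.5, -0.0, 0.8]
opening: 0.5
```

drive_tool(
  increments=[
    [[0.84, 0.587, 0], [0, 0, 0]],
    [[0.84, 0.587, 0], [0, 0, 0]],
    [[0.84, 0.587, 0], [0, 0, 0]],
    [[0.84, 0.587, 0], [0, 0, 0]],
    [[0.84, 0.587, 0], [0, 0, 0]],
  ],
)

```text
t: 3.82
eef_pos: [507.6, -349.6, 214.7]
tcp_rot: [3.141, 0.0, 1.35]
ft_force: [-0.8, -0.9, -0.2]
opening: 0.502
```

drive_tool(
  increments=[
    [[0, 0, 1], [0, 0, 0]],
    [[0, 0, 0], [0, 0, 0]],
  ],
)

```text
t: 3.98
eef_pos: [506.4, -348.5, 181.0]
tcp_rot: [-3.137, -0.002, 1.353]
ft_force: [-0.5, 0.7, -1.9]
opening: 0.498
```

```bash
python3 -c "
from h import *
go(507,-351,103)
s=env.read_camera('scene');crop(s,'s3.png',120,130,280,262,5)
t=env.read_camera('top');crop(t,'t3.png',365,160,475,240,7)
for n in ('green_eye','green_tab'):
  for p in (s,t): print(n,[(np.round(d['point']),round(d['score'],2)) for d in env.tip_of(n,p)][:3])
"
```

```text
pos [ 506.4 -348.5  181. ] rpy [-3.137e+00 -2.000e-03  1.353e+00] tool units [-0.083  0.051  2.599] rows>= 2.6 t 3.98 F [-0.5  0.7 -1.9] op 0.498
green_eye [(array([ 439., -450.,   66.]), 0.79), (array([ 507., -350.,   81.]), 0.78)]
green_eye []
green_tab [(array([ 506., -352.,  115.]), 0.95), (array([ 443., -452.,  108.]), 0.62)]
green_tab []
```

View pics/s3.png

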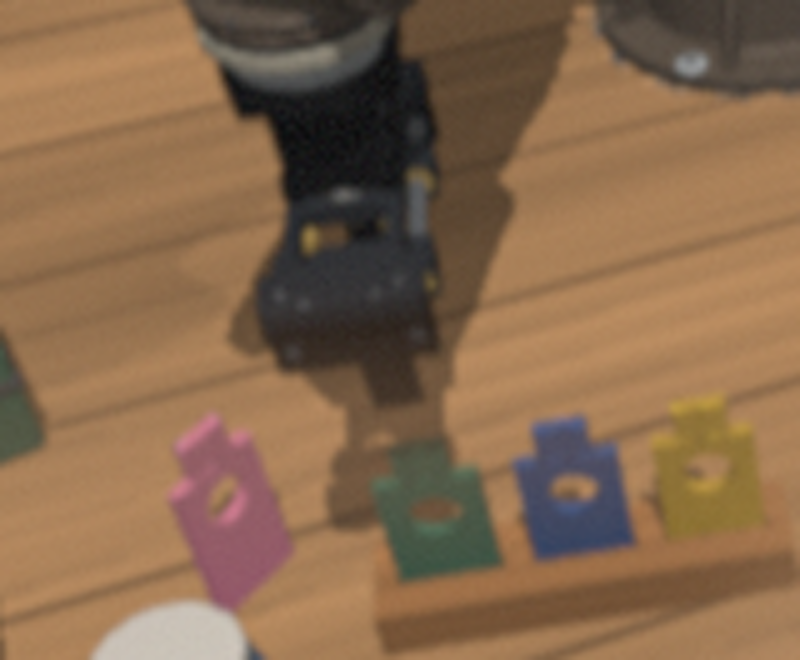

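View pics/t3.png

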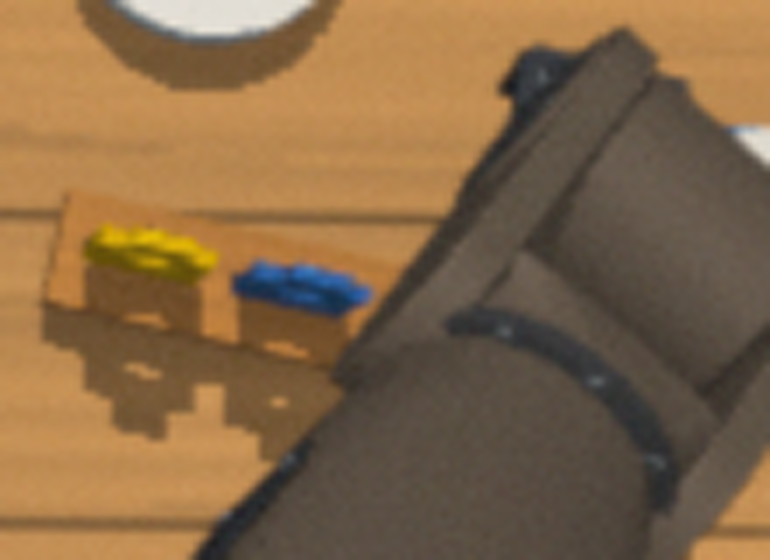

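drive_tool(
  increments=[
    [[-0.06, 0.02, 0.9], [0, 0, 0]],
    [[0, 0, 0.9], [0, 0, 0]],
    [[0, 0, 0.8], [0, 0, 0]],
    [[0, 0, 0], [0, 0, 0]],
    [[0, 0, 0], [0, 0, 0]],
  ],
)

```text
t: 4.7
eef_pos: [506.5, -353.1, 106.9]
tcp_rot: [-3.141, -0.0, 1.352]
ft_force: [0.1, 1.3, 1.2]
opening: 0.499
```

```bash
python3 -c "
from h import *
go(507,-351,103)
s=env.read_camera('scene');crop(s,'s4.png',150,160,280,262,6)
"
```

```text
pos [ 506.5 -353.1  106.9] rpy [-3.141 -0.     1.352] tool units [0.071 0.002 0.129] rows>= 0.1 t 4.7 F [0.1 1.3 1.2] op 0.499
```

View pics/s4.png

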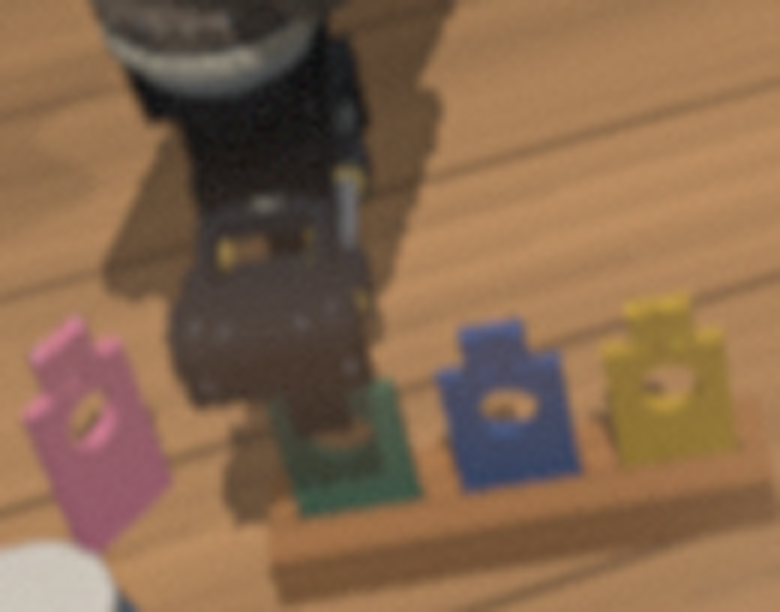

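drive_tool(
  increments=[
    [[0.05, 0, 0.12], [0, 0, 0]],
    [[0, 0, 0], [0, 0, 0]],
  ],
)

```text
t: 4.92
eef_pos: [507.5, -351.4, 104.2]
tcp_rot: [3.14, 0.001, 1.353]
ft_force: [0.1, 0.2, 0.2]
opening: 0.498
```

drive_tool(
  increments=[
    [[0, 0, 0], [0, 0, 0]],
    [[0, 0, 0], [0, 0, 0]],
    [[0, 0, 0], [0, 0, 0]],
    [[0, 0, 0], [0, 0, 0]],
    [[0, 0, 0], [0, 0, 0]],
  ],
  jaw=-1,
)

```text
t: 5.33
eef_pos: [507.2, -351.2, 103.2]
tcp_rot: [3.141, 0.0, 1.353]
ft_force: [0.1, -0.1, 0.4]
opening: 0.206
```

drive_tool(
  increments=[
    [[0, 0, 0], [0, 0, 0]],
    [[0, 0, 0], [0, 0, 0]],
    [[0, 0, 0], [0, 0, 0]],
    [[0, 0, 0], [0, 0, 0]],
    [[0, 0, 0], [0, 0, 0]],
  ],
)

```text
t: 5.75
eef_pos: [507.1, -351.2, 103.1]
tcp_rot: [3.142, 0.0, 1.353]
ft_force: [-0.0, 0.2, 0.4]
opening: 0.08
```

drive_tool(
  increments=[
    [[0, 0, -0.5], [0, 0, 0]],
    [[0, 0, -0.7], [0, 0, 0]],
    [[0, 0, -1], [0, 0, 0]],
    [[0, 0, -1], [0, 0, 0]],
    [[0, 0, -1], [0, 0, 0]],
  ],
)

```text
t: 6.17
eef_pos: [506.9, -351.0, 230.3]
tcp_rot: [-3.141, -0.0, 1.353]
ft_force: [0.1, -0.1, -0.0]
opening: 0.078
```

drive_tool(
  increments=[
    [[0, 0, -0.8], [0, 0, -0.7]],
    [[0, 0, 0], [0, 0, -0.7]],
    [[0, 0, 0], [0, 0, -0.7]],
    [[0, 0, 0], [0, 0, 0]],
  ],
)

```text
t: 6.5
eef_pos: [507.1, -351.1, 253.4]
tcp_rot: [3.141, 0.0, 1.523]
ft_force: [-0.7, -0.5, -0.5]
opening: 0.08
```

```bash
python3 -c "
from h import *
go(600,24,240)
s=env.read_camera('scene');crop(s,'s5.png',120,130,280,250,5)
t=env.read_camera('top')
for n in ('green_eye','green_tab'):
  for p in (s,t): print(n,[(np.round(d['point']),round(d['score'],2)) for d in env.tip_of(n,p)][:3])
"
```

```text
pos [ 507.1 -351.1  253.4] rpy [3.141 0.    1.523] tool units [12.638  2.501  0.442] rows>= 12.6 t 6.5 F [-0.7 -0.5 -0.5] op 0.08
green_eye [(array([ 506., -352.,  229.]), 0.63), (array([ 437., -454.,   69.]), 0.62)]
green_eye [(array([592., 213.,  29.]), 0.65), (array([519., 458.,  -3.]), 0.45)]
green_tab [(array([ 444., -452.,  109.]), 0.87), (array([ 505., -353.,  268.]), 0.67), (array([ 522., -277.,    8.]), 0.32)]
green_tab []
```

View pics/s5.png

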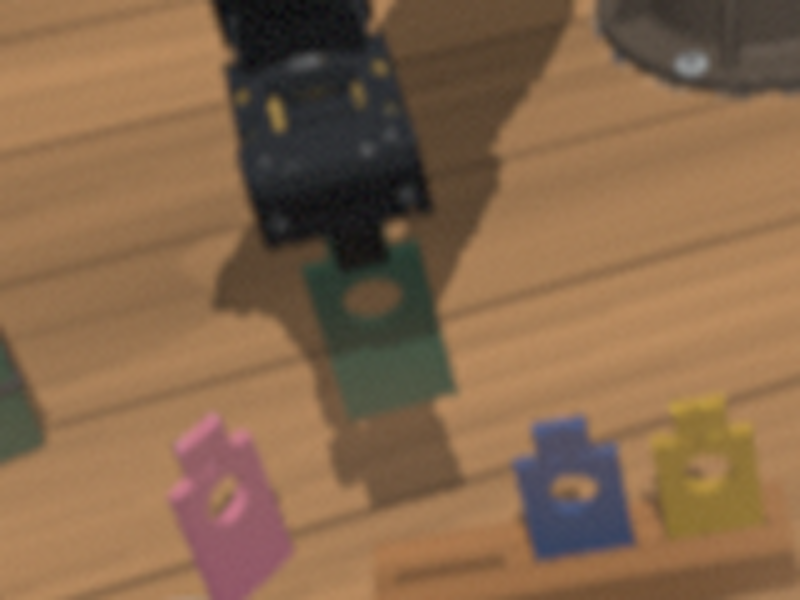

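drive_tool(
  increments=[
    [[0.6, 0.12, 0], [0, 0, 0]],
    [[0.95, 0.19, 0], [0, 0, 0]],
    [[0.95, 0.19, 0], [0, 0, 0]],
    [[0.95, 0.19, 0], [0, 0, 0]],
    [[0.95, 0.19, 0], [0, 0, 0]],
  ],
)

```text
t: 7.22
eef_pos: [540.2, -219.4, 252.9]
tcp_rot: [-3.141, -0.0, 1.52]
ft_force: [0.7, -1.0, -1.3]
opening: 0.083
```

drive_tool(
  increments=[
    [[0.95, 0.19, 0], [0, 0, 0]],
    [[0.95, 0.19, 0], [0, 0, 0]],
    [[0.95, 0.19, 0], [0, 0, 0]],
    [[0.95, 0.19, 0], [0, 0, 0]],
    [[0.95, 0.19, 0], [0, 0, 0]],
  ],
)

```text
t: 7.63
eef_pos: [575.9, -78.3, 253.0]
tcp_rot: [-3.142, 0.0, 1.52]
ft_force: [1.0, -0.7, 0.1]
opening: 0.083
```

drive_tool(
  increments=[
    [[0.95, 0.19, 0], [0, 0, 0]],
    [[0.95, 0.19, 0], [0, 0, 0]],
    [[0.6, 0.1, 0], [0, 0, 0]],
    [[0, 0, 0], [0, 0, 0]],
    [[0, 0, 0], [0, 0, 0]],
  ],
)

```text
t: 8.05
eef_pos: [593.8, -4.9, 252.8]
tcp_rot: [-3.141, 0.0, 1.522]
ft_force: [0.2, -1.6, -0.3]
opening: 0.084
```

```bash
python3 -c "
from h import *
go(597,24,163)
s=env.read_camera('scene');crop(s,'s6.png',320,100,450,262,3.7)
t=env.read_camera('top');crop(t,'t6.png',240,120,340,215,6)
for n in ('green_eye','green_tab','peg'):
  for p in (s,t): print(n,[(np.round(d['point']),round(d['score'],2)) for d in env.tip_of(n,p)][:3])
"
```

```text
pos [593.8  -4.9 252.8] rpy [-3.141  0.     1.522] tool units [0.97  0.061 2.992] rows>= 3.0 t 8.05 F [ 0.2 -1.6 -0.3] op 0.084
green_eye [(array([594.,  -5., 228.]), 0.85), (array([ 439., -451.,   66.]), 0.85)]
green_eye [(array([ 564., -492.,    5.]), 0.63), (array([ 444., -452.,   73.]), 0.4)]
green_tab [(array([ 444., -451.,  108.]), 0.69), (array([594.,  -4., 268.]), 0.65)]
green_tab [(array([ 444., -451.,  111.]), 0.66)]
peg [(array([661.,  26., 133.]), 0.95), (array([554., 128.,  64.]), 0.19)]
peg []
```

View pics/s6.png

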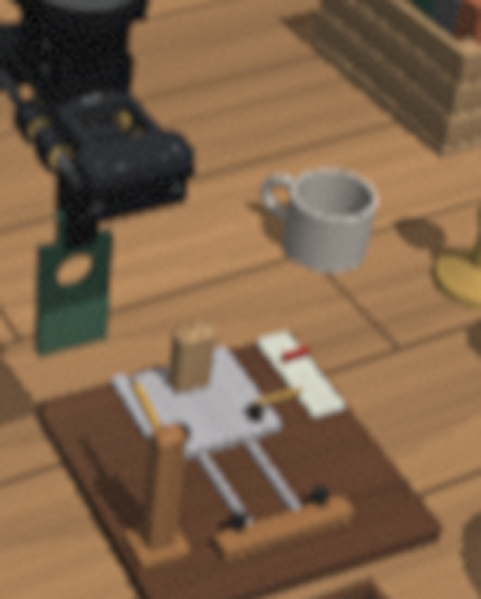

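View pics/t6.png

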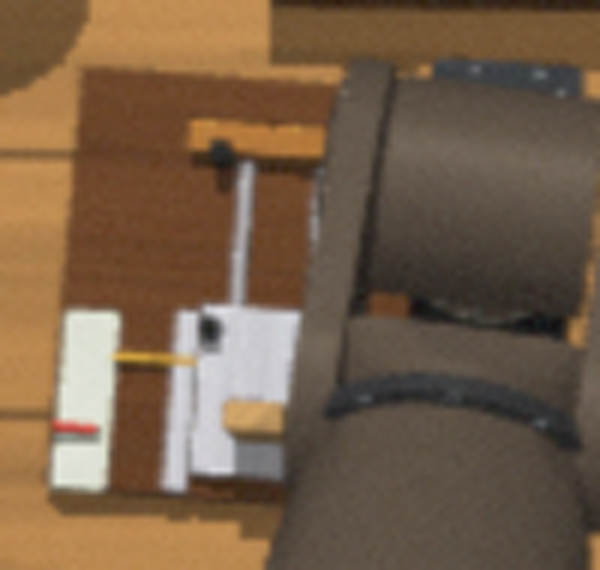

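drive_tool(
  increments=[
    [[0.6, 0.05, 0.4], [0, 0, 0]],
    [[0.47, 0.05, 0.7], [0, 0, 0]],
    [[0, 0, 0.9], [0, 0, 0]],
    [[0, 0, 0.8], [0, 0, 0]],
    [[0, 0, 0.2], [0, 0, 0]],
  ],
)

```text
t: 8.87
eef_pos: [597.0, 26.3, 159.7]
tcp_rot: [-3.137, 0.0, 1.521]
ft_force: [-0.1, 0.8, -0.8]
opening: 0.078
```

drive_tool(
  increments=[
    [[0, 0, 0], [0, 0, 0]],
    [[0, 0, 0], [0, 0, 0]],
  ],
)

```text
t: 9.03
eef_pos: [598.9, 26.0, 163.8]
tcp_rot: [3.141, 0.0, 1.52]
ft_force: [0.5, 0.6, 0.4]
opening: 0.083
```

```bash
python3 -c "
from h import *
go(657,24.5,163)
s=env.read_camera('scene');crop(s,'s7.png',320,170,400,262,6.3)
for n in ('green_eye','peg'):
  for p in (s,): print(n,[(np.round(d['point']),round(d['score'],2)) for d in env.tip_of(n,p)][:3])
"
```

```text
pos [598.9  26.  163.8] rpy [3.141 0.    1.52 ] tool units [0.047 1.938 0.029] rows>= 1.9 t 9.03 F [0.5 0.6 0.4] op 0.083
green_eye [(array([600.,  26., 140.]), 0.94), (array([ 443., -452.,   67.]), 0.9)]
peg [(array([657.,  28., 134.]), 0.69), (array([604.,  25.,  68.]), 0.45)]
```

View pics/s7.png

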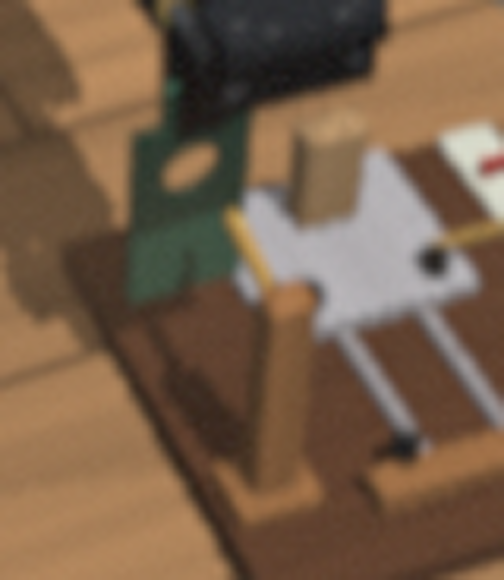

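```bash
python3 -c "
from h import *
import pickle
t,s=pickle.load(open('p0.pkl','rb'))
S=lambda u,v:(320-.5+(u+.5)/6.3,170-.5+(v+.5)/6.3)
print('obs tip',S(232,212),'pred',proj(s,[[635,25.3,141]]))
print('tip at z141',onz(s,S(232,212),141))
print('post top',onz(s,S(293,293),144))
print('peg root',onz(s,S(268,283),130))
print('eye obs',S(190,165),proj(s,[[599,26,139.3]]),onz(s,S(190,165),139.3))
T=lambda u,v:(240-.5+(u+.5)/6.5,125-.5+(v+.5)/6.5)
print('tri tip',tri([s,t],[S(230,208),T(476,246)]))
"
```

```text
obs tip (356.4047619047619, 203.23015873015873) pred [[355.91224003 203.42051708]]
tip at z141 [634.89872167  26.83251717 141.        ]
post top [689.80702349  25.10100115 144.        ]
peg root [668.80051752  26.27068346 130.        ]
eye obs (349.73809523809524, 195.76984126984127) [[349.81084215 195.4540089 ]] [600.04048599  25.23456856 139.3       ]
tri tip [634.19737006  25.59579707 143.16460188]
```

drive_tool(
  increments=[
    [[0, 0.4, 0], [0, 0, 0]],
    [[0, 0.4, 0], [0, 0, 0]],
    [[0.03, 0.4, 0], [0, 0, 0]],
    [[0.03, 0.4, 0], [0, 0, 0]],
    [[0, 0.25, 0], [0, 0, 0]],
  ],
)

```text
t: 9.6
eef_pos: [655.2, 25.3, 164.2]
tcp_rot: [3.139, 0.0, 1.521]
ft_force: [0.8, 0.7, -0.4]
opening: 0.084
```

drive_tool(
  increments=[
    [[0, 0, 0], [0, 0, 0]],
    [[0, 0, 0], [0, 0, 0]],
  ],
)

```text
t: 9.77
eef_pos: [653.8, 25.3, 163.3]
tcp_rot: [3.141, 0.0, 1.521]
ft_force: [0.1, -0.3, -0.1]
opening: 0.082
```

```bash
python3 -c "
from h import *
go(657,24.5,151)
s=env.read_camera('scene');crop(s,'s8.png',320,170,400,262,6.3)
for n in ('green_eye','peg'):
  for p in (s,): print(n,[(np.round(d['point']),round(d['score'],2)) for d in env.tip_of(n,p)][:3])
"
```

```text
pos [653.8  25.3 163.3] rpy [3.141 0.    1.521] tool units [-0.021  0.108  0.411] rows>= 0.4 t 9.77 F [ 0.1 -0.3 -0.1] op 0.082
green_eye [(array([ 441., -451.,   69.]), 0.74), (array([654.,  23., 140.]), 0.64)]
peg [(array([660.,  22., 135.]), 0.79)]
```

View pics/s8.png

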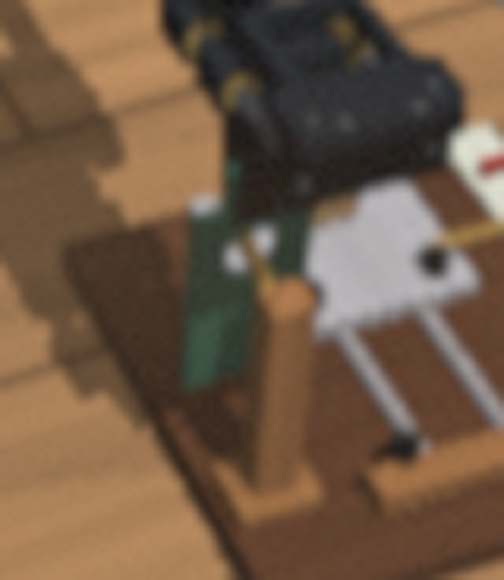

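drive_tool(
  increments=[
    [[0, 0, 0.15], [0, 0, 0]],
    [[0, 0, 0.15], [0, 0, 0]],
    [[0, 0, 0.05], [0, 0, 0]],
    [[0, 0, 0], [0, 0, 0]],
    [[0, 0, 0], [0, 0, 0]],
  ],
)

```text
t: 10.33
eef_pos: [653.9, 25.3, 152.3]
tcp_rot: [-3.141, 0.0, 1.521]
ft_force: [0.1, -0.2, -0.4]
opening: 0.083
```

drive_tool(
  increments=[
    [[0, 0, 0.04], [0, 0, 0]],
    [[0, 0, 0], [0, 0, 0]],
    [[0, 0, 0], [0, 0, 0]],
  ],
)

```text
t: 10.58
eef_pos: [654.0, 25.4, 151.5]
tcp_rot: [3.141, 0.0, 1.521]
ft_force: [-0.3, 0.3, 0.9]
opening: 0.08
```

drive_tool(
  increments=[
    [[0, 0, 0.02], [0, 0, 0]],
    [[0, 0, 0], [0, 0, 0]],
    [[0, 0, 0], [0, 0, 0]],
  ],
)

```text
t: 10.83
eef_pos: [654.1, 25.3, 151.2]
tcp_rot: [3.141, 0.0, 1.521]
ft_force: [-1.2, -0.1, 5.3]
opening: 0.083
```

drive_tool(
  increments=[
    [[0, 0, 0], [0, 0, 0]],
    [[0, 0, 0], [0, 0, 0]],
    [[0, 0, 0], [0, 0, 0]],
    [[0, 0, 0], [0, 0, 0]],
    [[0, 0, 0], [0, 0, 0]],
  ],
  jaw=-0.4,
)

```text
t: 11.25
eef_pos: [653.9, 25.4, 150.5]
tcp_rot: [-3.141, 0.0, 1.521]
ft_force: [-0.0, 0.1, 0.1]
opening: 0.292
```

```bash
python3 -c "
from h import *
go(657,24.5,151)
s=env.read_camera('scene');crop(s,'s9.png',320,170,400,262,6.3)
for n in ('green_eye','peg'):
  for p in (s,): print(n,[(np.round(d['point']),round(d['score'],2)) for d in env.tip_of(n,p)][:3])
"
```

```text
pos [653.9  25.4 150.5] rpy [-3.141  0.     1.521] tool units [-0.024  0.105 -0.016] rows>= 0.1 t 11.25 F [-0.   0.1  0.1] op 0.292
green_eye [(array([ 439., -450.,   68.]), 0.76), (array([652.,  24., 130.]), 0.59)]
peg [(array([659.,  23., 135.]), 0.93), (array([ 516., -280.,    8.]), 0.2)]
```

View pics/s9.png

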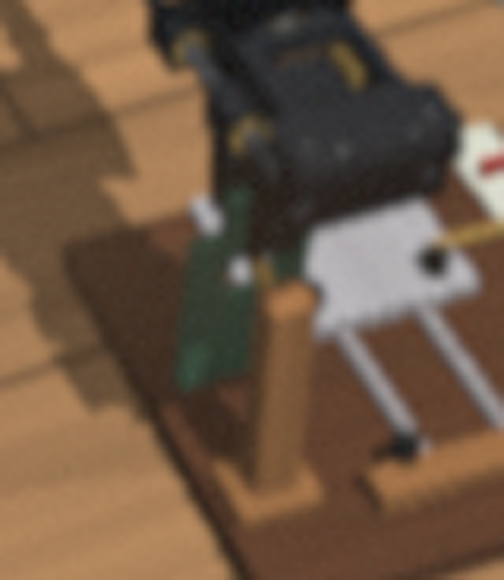

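drive_tool(
  increments=[
    [[0, 0, -0.3], [0, 0, 0]],
    [[0, 0, -0.4], [0, 0, 0]],
    [[0, 0, -0.6], [0, 0, 0]],
    [[0, 0, -0.8], [0, 0, 0]],
    [[0, 0, -0.8], [0, 0, 0]],
  ],
  jaw=-0.4,
)

```text
t: 11.82
eef_pos: [653.8, 25.4, 239.8]
tcp_rot: [3.141, 0.0, 1.521]
ft_force: [-0.5, 0.2, 0.2]
opening: 0.299
```

drive_tool(
  increments=[
    [[0, 0, 0], [0, 0, 0]],
    [[0, 0, 0], [0, 0, 0]],
    [[0, 0, 0], [0, 0, 0]],
    [[0, 0, 0], [0, 0, 0]],
    [[0, 0, 0], [0, 0, 0]],
  ],
)

```text
t: 12.23
eef_pos: [653.6, 25.4, 236.9]
tcp_rot: [-3.14, 0.0, 1.521]
ft_force: [0.3, 0.5, -0.5]
opening: 0.3
```

```bash
python3 -c "
from h import *
go(554,125,230)
s=env.read_camera('scene');crop(s,'s10.png',320,150,440,262,5)
for n in ('green_eye','green_tab','tag_green','peg','grip','pointer','mark'):
  for p in (s,): print(n,[(np.round(d['point']),round(d['score'],2)) for d in env.tip_of(n,p)][:3])
"
```

```text
pos [653.6  25.4 236.9] rpy [-3.14   0.     1.521] tool units [ 3.151 -3.483  0.236] rows>= 3.5 t 12.23 F [ 0.3  0.5 -0.5] op 0.3
green_eye [(array([651.,  22., 127.]), 0.81), (array([ 440., -450.,   68.]), 0.66), (array([555., 128.,  20.]), 0.53)]
green_tab [(array([ 447., -451.,  107.]), 0.62), (array([657.,  27., 164.]), 0.55)]
tag_green [(array([651.,  24.,  58.]), 0.62)]
peg [(array([658.,  24., 136.]), 0.81)]
grip [(array([555., 127.,  67.]), 0.89), (array([ 516., -277.,    7.]), 0.35)]
pointer [(array([596., 211.,  28.]), 0.96), (array([659.,  25., 138.]), 0.71)]
mark [(array([549., 220.,  26.]), 0.61), (array([651.,  27.,  57.]), 0.37)]
```

View pics/s10.png

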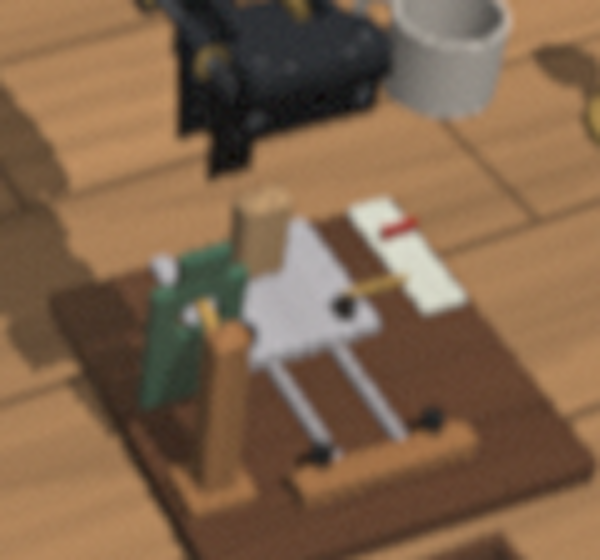

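drive_tool(
  increments=[
    [[0.6, -0.6, 0], [0, 0, 0]],
    [[0.8, -0.95, 0], [0, 0, 0]],
    [[0.8, -0.95, 0], [0, 0, 0]],
    [[0.7, -0.75, 0], [0, 0, 0]],
    [[0.25, -0.23, 0], [0, 0, 0]],
  ],
  jaw=0.1,
)

```text
t: 13.05
eef_pos: [551.7, 127.2, 238.1]
tcp_rot: [-3.141, -0.0, 1.523]
ft_force: [0.0, 0.2, 0.1]
opening: 0.54
```

drive_tool(
  increments=[
    [[0, 0, 0.8], [0, 0, 0]],
    [[0, 0, 1], [0, 0, 0]],
    [[0, 0, 1], [0, 0, 0]],
    [[0, 0, 0.6], [0, 0, 0]],
    [[0, 0, 0], [0, 0, 0]],
  ],
)

```text
t: 13.47
eef_pos: [553.2, 124.5, 132.3]
tcp_rot: [-3.136, 0.001, 1.521]
ft_force: [0.2, -0.6, 0.1]
opening: 0.552
```

```bash
python3 -c "
from h import *
go(554,125,57)
s=env.read_camera('scene');crop(s,'s11.png',320,130,440,250,5)
t=env.read_camera('top');crop(t,'t11.png',240,120,340,215,6)
"
```

```text
pos [553.2 124.5 132.3] rpy [-3.136e+00  1.000e-03  1.521e+00] tool units [0.021 0.038 2.51 ] rows>= 2.5 t 13.47 F [ 0.2 -0.6  0.1] op 0.552
```

View pics/s11.png

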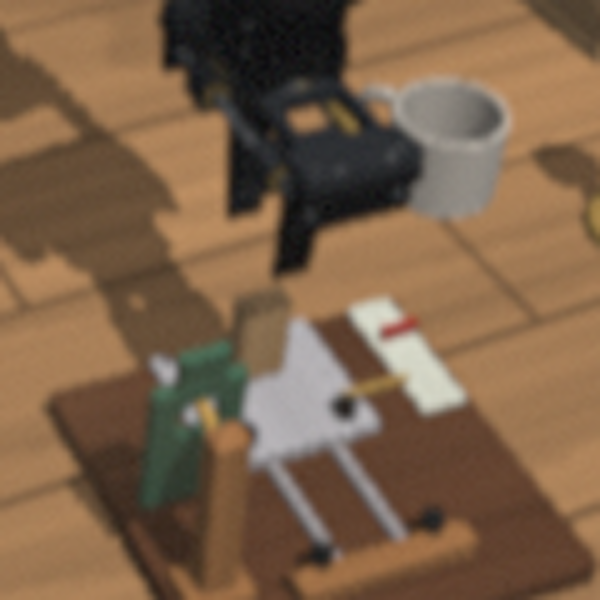

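View pics/t11.png

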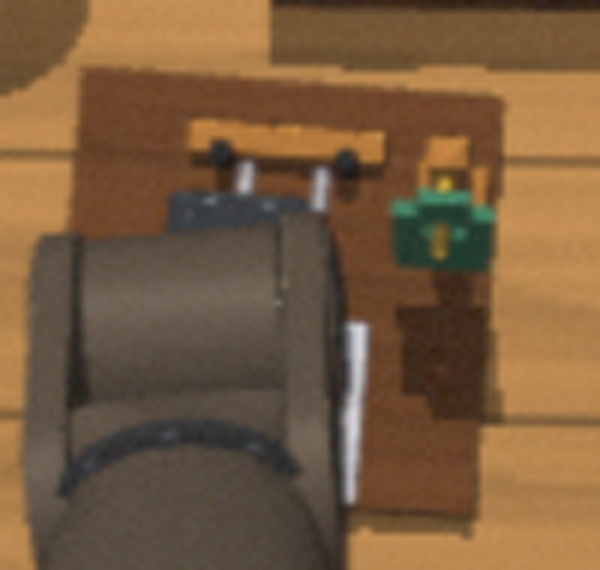

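```bash
python3 -c "
from h import *
import pickle
t,s=pickle.load(open('p0.pkl','rb'))
T=lambda u,v:(240-.5+(u+.5)/6,120-.5+(v+.5)/6)
S=lambda u,v:(320-.5+(u+.5)/5,130-.5+(v+.5)/5)
print('top edge of tab mid',onz(t,T(447,190),175),'bottom edge mid',onz(t,T(441,270),58))
print('shoulders',onz(t,T(392,200),152),onz(t,T(495,207),152),'bot',onz(t,T(395,264),58),onz(t,T(488,272),58))
print('bl corner tri',tri([s,t],[S(145,505),T(488,272)]))
print('sh -y tri',tri([s,t],[S(158,395),T(495,207)]))
print('sh +y tri',tri([s,t],[S(245,365),T(392,200)]))
for tt in (0,.1,.2,.25):
  import numpy as np
  c=np.array([652,24.5,126.]);zx=np.array([np.sin(tt),-.05*np.sin(tt),np.cos(tt)]);y=np.array([.05,1,0])
  P=[c-70*zx-27*y,c-70*zx+27*y,c+26*zx-27*y,c+26*zx+27*y,c+50*zx]
  print(tt,'T',np.round((proj(t,P)-[239.5,119.5])*6).tolist(),'S',np.round((proj(s,P)-[319.5,129.5])*5).tolist())
"
```

```text
top edge of tab mid [663.44620748  20.81723236 175.        ] bottom edge mid [641.02631148  26.72808693  58.        ]
shoulders [662.19681077  49.92684325 152.        ] [659.1519262   -3.58519435 152.        ] bot [644.06174154  52.02714607  58.        ] [640.21937704   0.91206161  58.        ]
bl corner tri [641.97234911   2.60699497  52.03210113]
sh -y tri [658.98103347  -2.97701272 154.65268874]
sh +y tri [660.78825899  48.81948758 157.04921415]
0 T [[495.0, 254.0], [397.0, 248.0], [493.0, 224.0], [389.0, 217.0], [440.0, 212.0]] S [[142.0, 514.0], [230.0, 487.0], [150.0, 389.0], [244.0, 362.0], [201.0, 341.0]]
0.1 T [[494.0, 267.0], [396.0, 261.0], [494.0, 219.0], [390.0, 212.0], [441.0, 203.0]] S [[136.0, 505.0], [225.0, 478.0], [152.0, 392.0], [246.0, 365.0], [205.0, 348.0]]
0.2 T [[493.0, 279.0], [395.0, 273.0], [494.0, 214.0], [390.0, 208.0], [441.0, 193.0]] S [[131.0, 495.0], [219.0, 469.0], [154.0, 396.0], [248.0, 369.0], [209.0, 355.0]]
0.25 T [[493.0, 285.0], [395.0, 279.0], [494.0, 212.0], [390.0, 205.0], [442.0, 189.0]] S [[129.0, 490.0], [217.0, 464.0], [155.0, 398.0], [249.0, 371.0], [211.0, 359.0]]
```

drive_tool(
  increments=[
    [[0.02, 0.04, 0.7], [0, 0, 0]],
    [[0, 0, 0.8], [0, 0, 0]],
    [[0, 0, 0.6], [0, 0, 0]],
    [[0, 0, 0.3], [0, 0, 0]],
    [[0, 0, 0], [0, 0, 0]],
  ],
)

```text
t: 13.98
eef_pos: [555.8, 125.4, 63.4]
tcp_rot: [-3.141, 0.0, 1.521]
ft_force: [-0.5, 0.6, -0.3]
opening: 0.55
```

drive_tool(
  increments=[
    [[0, 0, 0], [0, 0, 0]],
    [[0, 0, 0], [0, 0, 0]],
  ],
)

```text
t: 14.15
eef_pos: [556.5, 125.6, 65.3]
tcp_rot: [3.139, -0.0, 1.521]
ft_force: [0.4, 0.2, 0.4]
opening: 0.552
```

```bash
python3 -c "
from h import *
go(554,125,57)
s=env.read_camera('scene');crop(s,'s12.png',320,150,440,250,5)
print([(np.round(d['point']),round(d['score'],2)) for d in env.tip_of('grip',s)][:3])
"
```

```text
pos [556.5 125.6  65.3] rpy [ 3.139 -0.     1.521] tool units [-0.023 -0.084  0.275] rows>= 0.3 t 14.15 F [0.4 0.2 0.4] op 0.552
[(array([553., 127.,  67.]), 0.57)]
```

View pics/s12.png

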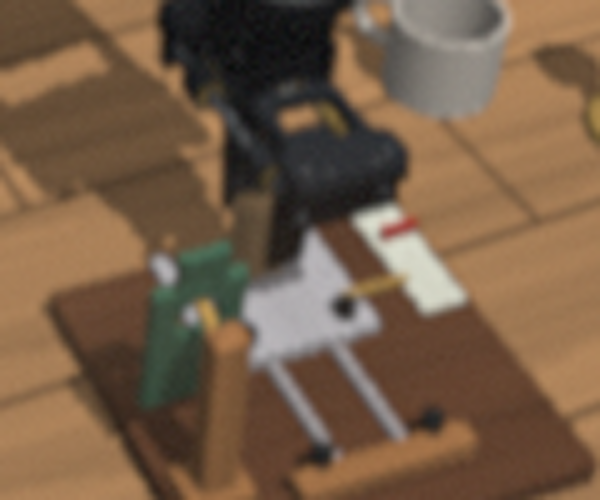

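drive_tool(
  increments=[
    [[0, -0.05, 0.25], [0, 0, 0]],
    [[0, 0, 0], [0, 0, 0]],
    [[0, 0, 0], [0, 0, 0]],
  ],
)

```text
t: 14.5
eef_pos: [553.9, 125.6, 56.0]
tcp_rot: [-3.141, 0.0, 1.521]
ft_force: [-0.2, -0.1, 0.4]
opening: 0.55
```

drive_tool(
  increments=[
    [[0, 0, 0], [0, 0, 0]],
    [[0, 0, 0], [0, 0, 0]],
    [[0, 0, 0], [0, 0, 0]],
    [[0, 0, 0], [0, 0, 0]],
    [[0, 0, 0], [0, 0, 0]],
  ],
  jaw=-1,
)

```text
t: 14.92
eef_pos: [554.2, 125.6, 56.2]
tcp_rot: [3.141, 0.0, 1.521]
ft_force: [0.2, -0.9, 0.7]
opening: 0.257
```

drive_tool(
  increments=[
    [[0, 0, 0], [0, 0, 0]],
    [[0, 0, 0], [0, 0, 0]],
    [[0, 0, 0], [0, 0, 0]],
    [[0, 0, 0], [0, 0, 0]],
    [[0, 0, 0], [0, 0, 0]],
  ],
)

```text
t: 15.33
eef_pos: [553.9, 125.6, 56.2]
tcp_rot: [-3.141, 0.0, 1.52]
ft_force: [-1.9, 0.5, 2.5]
opening: 0.188
```

```bash
python3 -c "
from h import *
go(554,125,57)
s=env.read_camera('scene');crop(s,'s13.png',320,150,440,250,6)
print([(np.round(d['point']),round(d['score'],2)) for d in env.tip_of('pointer',s)][:3])
t=env.read_camera('top');crop(t,'t13.png',240,120,340,215,6)
"
```

```text
pos [553.9 125.6  56.2] rpy [-3.141  0.     1.52 ] tool units [-0.019  0.003 -0.025] rows>= 0.0 t 15.33 F [-1.9  0.5  2.5] op 0.188
[(array([598., 212.,  29.]), 0.66)]
```

View pics/s13.png

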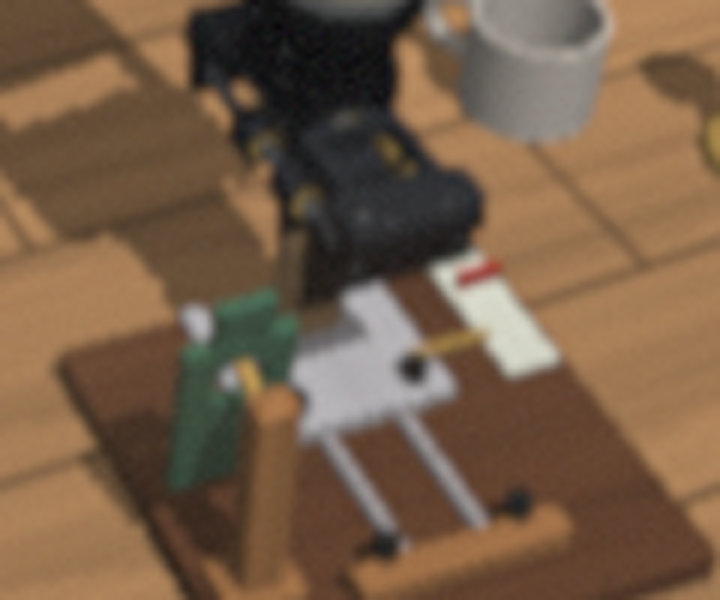

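View pics/t13.png

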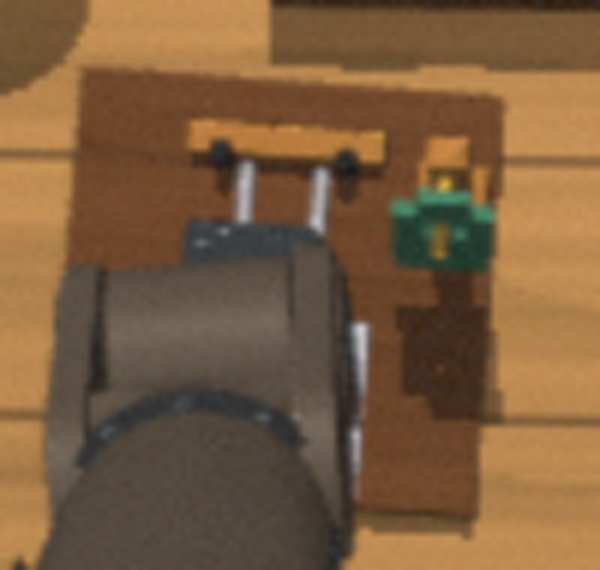

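```bash
cat > m.py <<'E'
from h import *
ex=np.array([np.cos(-.05),np.sin(-.05)]);ey=np.array([-ex[1],ex[0]]);O=np.array([632,121.])
def seg(p,box,kind):
    x0,y0,x1,y1=box; im=p["pixels"][y0:y1,x0:x1].astype(float);b,g,r=im[...,0],im[...,1],im[...,2]
    if kind=="red": w=np.clip(r-np.maximum(g,b)-40,0,None)
    else: w=np.clip(np.minimum(r,g)-b-70,0,None)
    return w,x0,y0
def cen(p,box,kind,z):
    w,x0,y0=seg(p,box,kind); v,u=np.nonzero(w); ww=w[v,u]
    P=np.array([onz(p,(a+x0,c+y0),z)[:2]-O for a,c in zip(u,v)]); P=np.c_[P@ex,P@ey]
    c=(P*ww[:,None]).sum(0)/ww.sum()
    return np.round(c,1),len(ww),"px",round((u*ww).sum()/ww.sum()+x0,2),round((v*ww).sum()/ww.sum()+y0,2)
E
python3 - <<'E'
from m import *
import pickle
t,s=pickle.load(open("p0.pkl","rb"))
for nm,p,br,bp in (("top",t,(246,186,260,196),(258,176,273,183)),("scene",s,(394,192,406,200),(392,203,402,210))):
    for z in (25,30): print(nm,z,"mark",cen(p,br,"red",z),"ptr",cen(p,bp,"y",z))
    for b,k in ((br,"red"),(bp,"y")): print(np.round(seg(p,b,k)[0]).astype(int))
s=env.read_camera("scene")
print(cen(s,(394,192,406,200),"red",27),cen(s,(392,203,402,210),"y",27))
E
```

```text
top 25 mark (array([-81.9, 109.5]), 29, 'px', np.float64(250.73), np.float64(190.74)) ptr (array([-40.1,  73.3]), 9, 'px', np.float64(262.52), np.float64(179.0))
top 30 mark (array([-82.4, 108.8]), 29, 'px', np.float64(250.73), np.float64(190.74)) ptr (array([-40.8,  72.6]), 9, 'px', np.float64(262.52), np.float64(179.0))
[[12  8  0  0  0  0  0  0  0  0  0  0  0  0]
 [ 7  6  0  0  0  0  0  0  0  0  0  0  0  0]
 [ 0  0  0  0  0  0  0  0  0  0  0  0  0  0]
 [ 0  0  0  0  0  0  0  0  0  0  0  0  0  0]
 [ 7  5 21 60 32 30 21  0  0  0  0  0  0  0]
 [ 9  7 15 54 69 68 71 70 83 66  0  0  0  0]
 [ 8  6  0  0  0  0  0  0  0  0  0  0  0  0]
 [ 7  6  0  0  0  0  0  0  0  0  0  0  0  0]
 [ 8  4  0  0  0  0  0  0  0  0  0  0  0  0]
 [ 8  4  0  0  0  0  0  0  0  0  0  0  0  0]]
[[ 0  0  0  0  0  0  0  0  0  0  0  0  0  0  0]
 [ 0  0  0  0  0  0  0  0  0  0  0  0  0  0  0]
 [ 0  0  0  0  0  0  0  0  0  0  0  0  0  0  0]
 [ 0 10 29 29 28 32 25 13 11 10  0  0  0  0  0]
 [ 0  0  0  0  0  0  0  0  0  0  0  0  0  0  0]
 [ 0  0  0  0  0  0  0  0  0  0  0  0  0  0  0]
 [ 0  0  0  0  0  0  0  0  0  0  0  0  0  0  0]]Traceback (most recent call last):
  File "<stdin>", line 5, in <module>
  File "m.py", line 10, in cen
    P=np.array([onz(p,(a+x0,c+y0),z)[:2]-O for a,c in zip(u,v)]); P=np.c_[P@ex,P@ey]
                                                                          ~^~~
ValueError: matmul: Input operand 1 has a mismatch in its core dimension 0, with gufunc signature (n?,k),(k,m?)->(n?,m?) (size 2 is different from 0)
```

```bash
python3 - <<'E'
import re
a=open('m.py').read().replace("-b-70","-b-45").replace("-40,0","-60,0")
open('m.py','w').write(a)
from m import *
import pickle
t,s=pickle.load(open("p0.pkl","rb"))
def show(nm,p,br,bp):
    for z in (22,27,32): print(nm,z,"mark",cen(p,br,"red",z),"ptr",cen(p,bp,"y",z))
    for b,k in ((br,"red"),(bp,"y")): print(np.round(seg(p,b,k)[0]).astype(int))
print(proj(s,[[555,217,27],[595,209,27]]))
show("top",t,(248,188,260,196),(259,176,271,183))
print(s["pixels"][190:210,390:408].max(axis=(0,1)))
show("scene",s,(392,190,408,200),(386,201,404,212))
E
```

```text
[[395.64886496 196.1568015 ]
 [400.47391297 204.95039261]]
top 22 mark (array([-81.8, 106.5]), 12, 'px', np.float64(251.77), np.float64(190.84)) ptr (array([-39.9,  69.9]), 23, 'px', np.float64(263.65), np.float64(179.12))
top 27 mark (array([-82.3, 105.7]), 12, 'px', np.float64(251.77), np.float64(190.84)) ptr (array([-40.5,  69.2]), 23, 'px', np.float64(263.65), np.float64(179.12))
top 32 mark (array([-82.8, 105. ]), 12, 'px', np.float64(251.77), np.float64(190.84)) ptr (array([-41.2,  68.5]), 23, 'px', np.float64(263.65), np.float64(179.12))
[[ 0  0  0  0  0  0  0  0  0  0  0  0]
 [ 0  0  0  0  0  0  0  0  0  0  0  0]
 [ 1 40 12 10  1  0  0  0  0  0  0  0]
 [ 0 34 49 48 51 50 63 46  0  0  0  0]
 [ 0  0  0  0  0  0  0  0  0  0  0  0]
 [ 0  0  0  0  0  0  0  0  0  0  0  0]
 [ 0  0  0  0  0  0  0  0  0  0  0  0]
 [ 0  0  0  0  0  0  0  0  0  0  0  0]]
[[ 0  0  0  0  0  0  0  0  0  0  0  0]
 [ 0  0  0  0  0  0  0  0  0  0  0  0]
 [ 0  9  9  0  3  0  0  0  0  0  0  0]
 [35 54 54 53 57 50 38 36 35 25  4  0]
 [ 0  0  0  4  7  6  5  7 20 14 11 13]
 [ 0  0  0  0  0  0  0  0  0  0  0  0]
 [
[... 784 characters left out ...]
0  0  0  0  0]
 [ 0  0  0  0  0  0  7 16 21 17  3  0  0  0  0  0]
 [ 0  0  0  0  0 10 11  0  0  0  0  0  0  0  0  0]
 [ 0  0  0  0  0  0  0  0  0  0  0  0  0  0  0  0]
 [ 0  0  0  0  0  0  0  0  0  0  0  0  0  0  0  0]
 [ 0  0  0  0  0  0  0  0  0  0  0  0  0  0  0  0]]
[[0 0 0 0 0 0 0 0 0 0 0 0 0 0 0 0 0 0]
 [0 0 0 0 0 0 0 0 0 0 0 0 0 0 0 0 0 0]
 [0 0 0 0 0 0 0 0 0 0 0 0 0 0 0 0 0 0]
 [0 0 0 0 0 0 0 0 0 0 0 0 0 0 0 0 0 0]
 [0 0 0 0 0 0 0 0 0 0 0 0 0 0 0 0 0 0]
 [0 0 0 0 0 0 0 0 0 1 0 4 4 0 0 0 0 0]
 [0 0 0 0 0 0 1 5 5 1 0 0 0 0 0 0 0 0]
 [0 0 0 0 0 0 0 0 0 0 0 0 0 0 0 0 0 0]
 [0 0 0 0 0 0 0 0 0 0 0 0 0 0 0 0 0 0]
 [0 0 0 0 0 0 0 0 0 0 0 0 0 0 0 0 0 0]
 [0 0 0 0 0 0 0 0 0 0 0 0 0 0 0 0 0 0]]
```

drive_tool(
  increments=[
    [[0, -0.2, 0], [0, 0, 0]],
    [[0, -0.25, 0], [0, 0, 0]],
    [[0, -0.25, 0], [0, 0, 0]],
    [[0, -0.25, 0], [0, 0, 0]],
    [[0, -0.25, 0], [0, 0, 0]],
  ],
)

```text
t: 15.9
eef_pos: [519.7, 127.6, 56.3]
tcp_rot: [3.137, -0.001, 1.521]
ft_force: [10.2, 1.9, -6.7]
opening: 0.19
```

drive_tool(
  increments=[
    [[0, -0.17, 0], [0, 0, 0]],
    [[0, 0, 0], [0, 0, 0]],
    [[0, 0, 0], [0, 0, 0]],
    [[0, 0, 0], [0, 0, 0]],
    [[0, 0, 0], [0, 0, 0]],
  ],
)

```text
t: 16.32
eef_pos: [514.9, 127.9, 56.3]
tcp_rot: [3.137, -0.001, 1.521]
ft_force: [9.4, 1.9, -6.0]
opening: 0.19
```

```bash
python3 - <<'E'
from m import *
go(513,127.6,56)
s=env.read_camera('scene');crop(s,'s14.png',320,150,440,250,6)
for n in ('pointer','mark','green_eye'): print(n,[(np.round(d['point']),round(d['score'],2)) for d in env.tip_of(n,s)][:3])
t=env.read_camera('top');crop(t,'t14.png',240,120,340,215,6)
for n in ('pointer','mark'): print(n,[(np.round(d['point']),round(d['score'],2)) for d in env.tip_of(n,t)][:3])
E
```

```text
pos [514.9 127.9  56.3] rpy [ 3.137e+00 -1.000e-03  1.521e+00] tool units [-0.012 -0.064  0.009] rows>= 0.1 t 16.32 F [ 9.4  1.9 -6. ] op 0.19
pointer [(array([560., 213.,  29.]), 0.77), (array([ 523., -282.,   -3.]), 0.41)]
mark [(array([551., 218.,  29.]), 0.54), (array([660.,  21., 135.]), 0.22)]
green_eye [(array([654.,  25., 128.]), 0.72), (array([ 437., -451.,   67.]), 0.67)]
pointer []
mark []
```

View pics/s14.png

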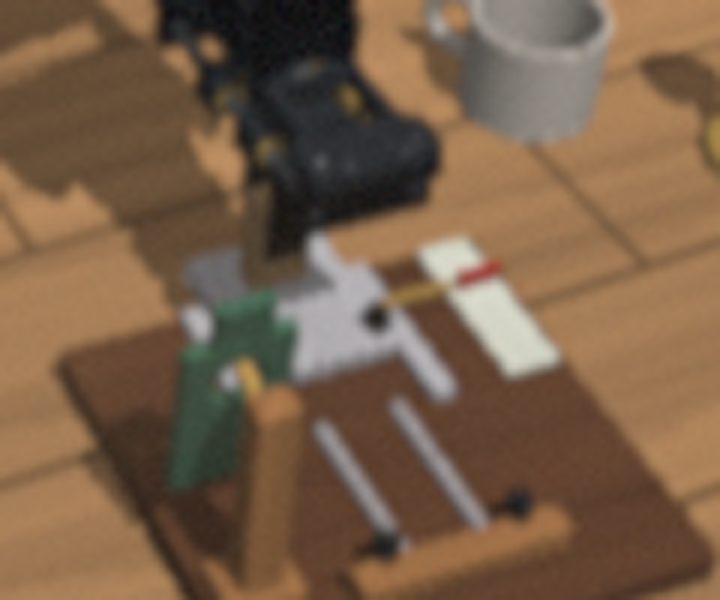

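View pics/t14.png

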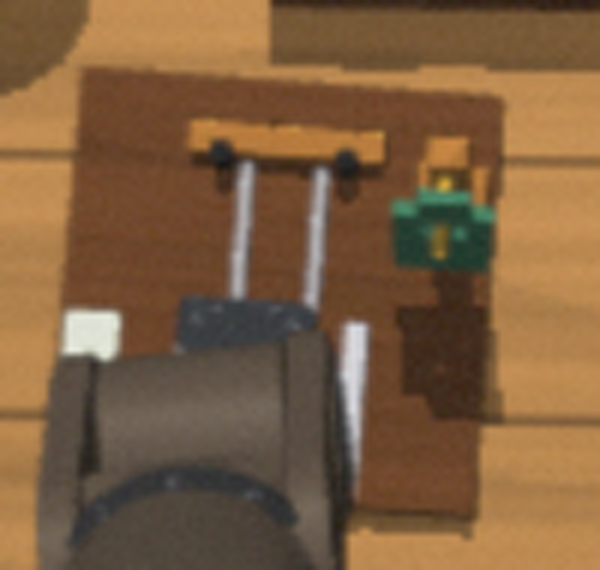

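```bash
python3 - <<'E'
from m import *
import pickle
s=env.read_camera('scene');_,s0=pickle.load(open("p0.pkl","rb"))
im=s["pixels"]
for z in (27,):
  for k,b in (("red",(390,190,410,200)),("y",(382,194,402,204))):
    w,x0,y0=seg(s,b,k);print(k);print(np.round(w).astype(int));
    try: print(cen(s,b,k,z))
    except Exception as e: print(e)
S=lambda u,v:(320-.5+(u+.5)/6,150-.5+(v+.5)/6)
for q in ((388,303),(420,295),(448,288),(462,280),(480,274),(500,267)):
    P=onz(s,S(*q),27)[:2]-O; print(q,np.round([P@ex,P@ey],1))
crop(s,'s15.png',375,180,415,210,19)
E
```

```text
red
[[ 0  0  0  0  0  0  0  0  0  0  0  0  0  0  0  0  0  0  0  0]
 [ 0  0  0  0  0  0  0  0  0  0  0  0  0  0  0  0  0  0  0  0]
 [ 0  0  0  0  0  0  0  0  0  0  0  0  0  0  0  0  0  0  0  0]
 [ 0  0  0  0  0  0  0  0  0  0  0  1  6  0  0  0  0  0  0  0]
 [ 0  0  0  0  0  0  0  0  0  0  5 26 24  2  0  0  0  0  0  0]
 [ 0  0  0  0  0  0  0  0  8 16 23 19  1  0  0  0  0  0  0  0]
 [ 0  0  0  0  0  0  0 12 12  0  0  0  0  0  0  0  0  0  0  0]
 [ 0  0  0  0  0  0  0  0  0  0  0  0  0  0  0  0  0  0  0  0]
 [ 0  0  0  0  0  0  0  0  0  0  0  0  0  0  0  0  0  0  0  0]
 [ 0  0  0  0  0  0  0  0  0  0  0  0  0  0  0  0  0  0  0  0]]
(array([-82.4, 108.6]), 13, 'px', np.float64(400.14), np.float64(194.7))
y
[[0 0 0 0 0 0 0 0 0 0 0 0 0 0 0 0 0 0 0 0]
 [0 0 0 0 0 0 0 0 0 0 0 0 0 0 0 0 0 0 0 0]
 [0 0 0 0 0 0 0 0 0 0 0 0 0 0 0 0 0 0 0 0]
 [0 0 0 0 0 0 0 0 0 0 0 0 0 0 0 0 0 0 0 0]
 [0 0 0 0 0 0 1 1 2 5 0 0 0 0 0 0 0 0 0 0]
 [0 0 0 0 2 5 2 0 0 0 0 0 0 0 0 0 0 0 0 0]
 [0 0 0 0 0 0 0 0 0 0 0 0 0 0 0 0 0 0 0 0]
 [0 0 0 0 0 0 0 0 0 0 0 0 0 0 0 0 0 0 0 0]
 [0 0 0 0 0 0 0 0 0 0 0 0 0 0 0 0 0 0 0 0]
 [0 0 0 0 0 0 0 0 0 0 0 0 0 0 0 0 0 0 0 0]]
(array([-80.4,  66.3]), 7, 'px', np.float64(388.61), np.float64(198.5))
(388, 303) [-79.   50.2]
(420, 295) [-78.2  68.5]
(448, 288) [-77.5  84.7]
(462, 280) [-80.2  94.5]
(480, 274) [-80.8 105.6]
(500, 267) [-81.7 118.2]
```

View pics/s15.png

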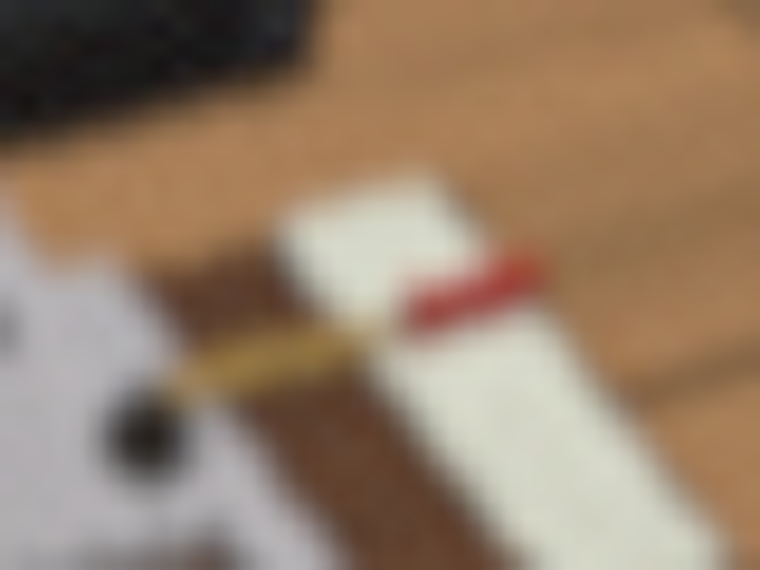

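drive_tool(
  increments=[
    [[0, -0.07, 0], [0, 0, 0]],
    [[0, 0, 0], [0, 0, 0]],
    [[0, 0, 0], [0, 0, 0]],
    [[0, 0, 0], [0, 0, 0]],
    [[0, 0, 0], [0, 0, 0]],
  ],
)

```text
t: 17.13
eef_pos: [512.9, 128.0, 56.3]
tcp_rot: [3.137, -0.001, 1.521]
ft_force: [8.6, 2.6, -7.3]
opening: 0.189
```

drive_tool(
  increments=[
    [[0, 0, 0], [0, 0, 0]],
    [[0, 0, 0], [0, 0, 0]],
    [[0, 0, 0], [0, 0, 0]],
    [[0, 0, 0], [0, 0, 0]],
    [[0, 0, 0], [0, 0, 0]],
  ],
)

```text
t: 17.55
eef_pos: [512.9, 128.0, 56.3]
tcp_rot: [3.137, -0.001, 1.521]
ft_force: [9.8, 2.8, -6.9]
opening: 0.188
```

drive_tool(
  increments=[
    [[0, 0, 0], [0, 0, 0]],
    [[0, 0, 0], [0, 0, 0]],
    [[0, 0, 0], [0, 0, 0]],
    [[0, 0, 0], [0, 0, 0]],
    [[0, 0, 0], [0, 0, 0]],
  ],
)

```text
t: 17.97
eef_pos: [512.9, 128.0, 56.3]
tcp_rot: [3.137, -0.001, 1.521]
ft_force: [9.8, 2.5, -6.7]
opening: 0.188
```

```bash
python3 - <<'E'
from m import *
go(513,127.6,56)
s=env.read_camera('scene')
print("mark",cen(s,(390,190,410,200),"red",27),"ptr",cen(s,(382,192,402,204),"y",27))
for n in ('pointer','mark','green_eye','tag_green','tag_blue','tag_yellow'): print(n,[(np.round(d['point']),round(d['score'],2)) for d in env.tip_of(n,s)][:2])
crop(s,'s16.png',375,180,415,210,19); crop(s,'s17.png',150,120,480,290,2.4)
E
```

```text
pos [512.9 128.   56.3] rpy [ 3.137e+00 -1.000e-03  1.521e+00] tool units [-0.013  0.004  0.009] rows>= 0.0 t 17.97 F [ 9.8  2.5 -6.7] op 0.188
mark (array([-82.3, 108.6]), 11, 'px', np.float64(400.16), np.float64(194.71)) ptr (array([-82.5,  67.1]), 4, 'px', np.float64(388.5), np.float64(198.0))
pointer [(array([556., 213.,  27.]), 0.81)]
mark [(array([548., 216.,  29.]), 0.46)]
green_eye [(array([653.,  25., 127.]), 0.83), (array([ 440., -453.,   67.]), 0.64)]
tag_green [(array([ 443., -454.,    1.]), 0.84), (array([644.,  30.,  53.]), 0.58)]
tag_blue []
tag_yellow [(array([ 541., -209.,    8.]), 0.67)]
```

View pics/s16.png

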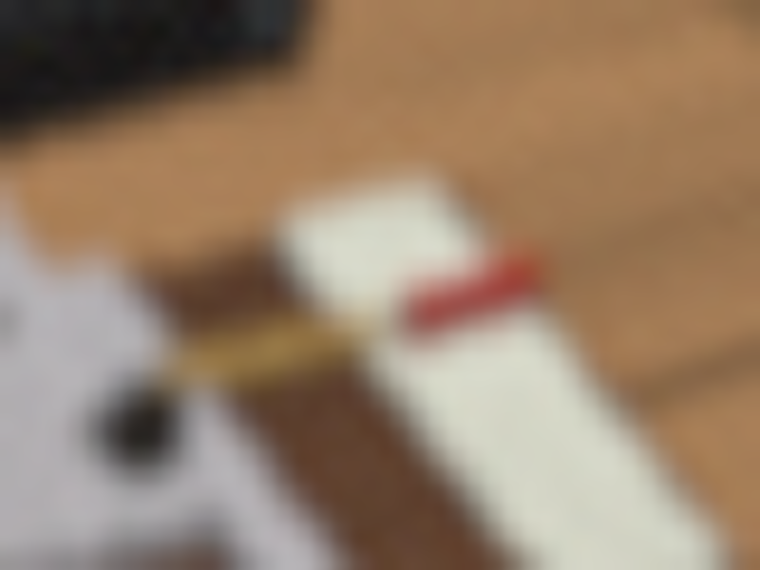

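View pics/s17.png

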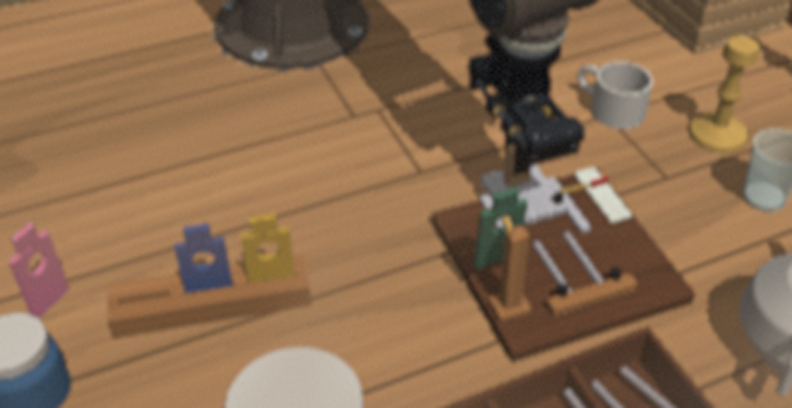

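drive_tool(
  increments=[
    [[0, -0.04, 0], [0, 0, 0]],
    [[0, 0, 0], [0, 0, 0]],
    [[0, 0, 0], [0, 0, 0]],
    [[0, 0, 0], [0, 0, 0]],
    [[0, 0, 0], [0, 0, 0]],
  ],
)

```text
t: 18.73
eef_pos: [511.7, 128.1, 56.3]
tcp_rot: [3.137, -0.001, 1.521]
ft_force: [9.7, 2.1, -6.5]
opening: 0.186
```

drive_tool(
  increments=[
    [[0, 0, 0], [0, 0, 0]],
    [[0, 0, 0], [0, 0, 0]],
    [[0, 0, 0], [0, 0, 0]],
    [[0, 0, 0], [0, 0, 0]],
    [[0, 0, 0], [0, 0, 0]],
  ],
)

```text
t: 19.15
eef_pos: [511.8, 128.0, 56.3]
tcp_rot: [3.137, -0.001, 1.521]
ft_force: [10.0, 1.7, -6.3]
opening: 0.186
```

drive_tool(
  increments=[
    [[0, 0, 0], [0, 0, 0]],
    [[0, 0, 0], [0, 0, 0]],
    [[0, 0, 0], [0, 0, 0]],
    [[0, 0, 0], [0, 0, 0]],
    [[0, 0, 0], [0, 0, 0]],
  ],
)

```text
t: 19.57
eef_pos: [511.7, 128.0, 56.3]
tcp_rot: [3.137, -0.001, 1.521]
ft_force: [10.3, 1.5, -8.0]
opening: 0.19
```

```bash
python3 - <<'E'
from m import *
go(512,127.6,56)
s=env.read_camera('scene')
print("mark",cen(s,(390,190,410,200),"red",27),"ptr",cen(s,(382,192,402,204),"y",27))
crop(s,'s18.png',320,150,440,250,6)
E
```

```text
pos [511.7 128.   56.3] rpy [ 3.137e+00 -1.000e-03  1.521e+00] tool units [-0.015  0.01   0.009] rows>= 0.0 t 19.57 F [10.3  1.5 -8. ] op 0.19
mark (array([-82.4, 108.5]), 12, 'px', np.float64(400.12), np.float64(194.72)) ptr (array([-83.4,  66.6]), 6, 'px', np.float64(388.23), np.float64(197.85))
```

View pics/s18.png

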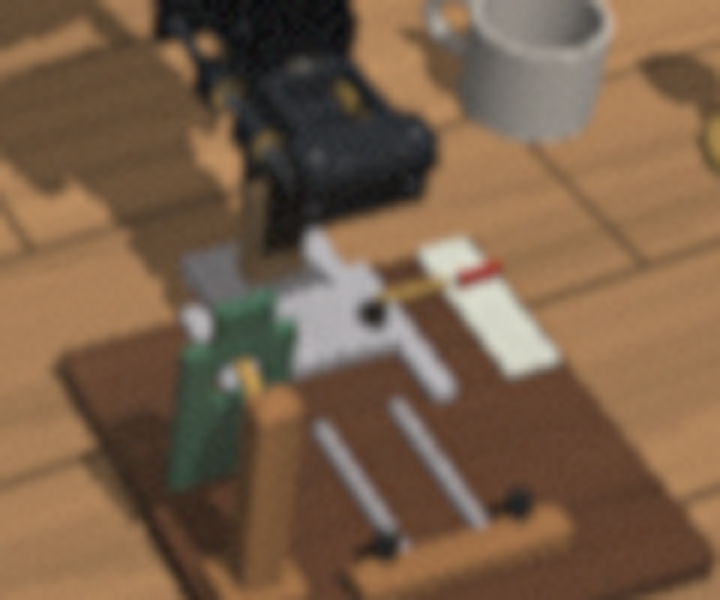

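The pointer and red mark are in line. The tag hangs on the peg at crop position (215, 390), and the arm is at rest.

```bash
python3 -c "
from cell import env
print(env.job_done())"
```

```text
the job is handed in; nothing more can be done
None
```

The green tag hangs by its eye on the brass peg, and the gripper is holding the spring jaw out with its pointer level with the red mark. I handed the job in at about 19.6 s; no verdict is reported.

- **Tag:** I took it from the end slot (near y = -351 mm), not the pink look-alike. I felt contact with the peg at about 5 N before letting go. The last network reading puts its eye about 8 mm below the peg's middle and about 7 mm toward the free end. It leans roughly 0.1 rad, against a limit of 0.25; an uncorrected top-view reading gave up to about 0.2.
- **Jaw:** I gripped it across its 18 mm thickness and pulled it about 42 mm. It is at rest, with about 10 N of spring pull on the wrist.
- **Pointer against mark:** By colour in the scene picture, the pointer is about 1 mm past the mark, within the 5 mm limit. The top view before the pull gave a needed pull of 41.8 mm.
- **Disagreement:** The trained network put the mark about 6 mm further out than my measurement. I trusted the pictures, since both views agreed, and left the jaw about 1 mm toward the network's figure. At the final pose the arm blocked the top view, so only the scene camera confirms it.
- **Everything else:** In the last wide picture (just before the final 1 mm pull), the blue and yellow tags, cup, tumbler and candlestick were in place. The sugar jar and saucers were only partly in that picture; the arm did not touch them.

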